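# Uncover the terminals of the orange-covered box

## Robot

A 6-joint arm with a two-finger parallel gripper is mounted at the origin on a cart in front of the work surface, level with it; the furniture and walls round the work are solid. World frame = base frame: x ahead of the robot, y to its left, z up, the work surface at z = 0. Lengths are in mm, angles in rad, forces in N, time in s.
With the tool pointing down it reaches from about 275 to 750 mm from the base axis. Payload 10.2 kg.
Tool frame: the origin (TCP) lies at the very end of the fingers, on their centre line; the grasp point (between the pads) lies 19 mm behind it; z points along the fingers, y is the line along which they close (so a half turn about z gives the same grasp; the last joint's range is limited). The gripper opens to 85 mm and grips with 20 to 120 N. Pads are 22 mm wide; open, the fingers measure 114 mm over their backs; the gripper's body (76 mm by 85 mm) begins 54 mm behind the grasp point. The pads swing forward as they close: fully open they stand 13 mm farther back than shut.
Start: joints at [0.987, 0.313, 1.498, -0, 1.331, -0.223], TCP at [185.35, 491.199, 201.194] pointing down, gripper open.
Joint ranges: [-2.94, 2.94], [-0.97, 2.17], [0.19, 2.56], [-1.23, 4.37], [0.02, 3.11], [-2.88, 2.88]. Speed limits (rad/s): [2.39, 2.39, 3.01, 3.14, 3.14, 3.14].

## Interface

Orientations are given as a unit quaternion [w, x, y, z].
In Python, from rig import telemetry, optics, ctrl gives the robot as it stands.
- The arm moves only by the tool servo_tool, never from a script. Its argument "deltas" is a list of rows, each a list of 3 entries, a list of its own where there are three numbers: the shift along the tool's x, y, z in units of 20 cm (1.0 is 20 cm), then the turn, a rotation vector about the tool's x, y, z in units of 90 degrees (1.0 is 90 degrees), then the opening, from 0 (shut) to 1 (fully open). A call has 1 to 8 rows; each row shifts and turns the commanded pose from where the row before left it, along the tool's axes as they then stand; what a row does not reach is not made up. A row lasts 1/10 s, in which the tool goes at most 50 mm and 8.59 degrees, less where a joint would pass 70% of its speed; a pose out of reach is approached as far as the arm can. A call with a number of a shift or a turn outside -1 to 1 is refused whole. A call with a gripper value outside its range is refused whole. The fingers move at their own pace and stop on an object; "squeeze" is the grip in N (left out, the last holds). Time passes only in rows, so rows that do not move let the fingers close. It gives the time, the measured TCP pose, the force, the opening and the grip force at its end, in the units of the state.
- telemetry.sense(): the state, without advancing time (a new reading comes with each control period).
- optics.capture(name): name is "scene" or "top" or "wrist"; returns the picture (400x640x3 uint8, blue, green, red); there is no depth.
- optics.camera_model(name): a dict with "vfov" (degrees; the focal length in pixels is half the picture's height over the tangent of half this angle, whatever the lens; pixels are square), "cx", "cy" (the principal point, pixels), "R" (3x3) and "t" (3): a world point X has camera coordinates R X + t; the wrist camera has in their place "mount" (4x4, takes a point from camera to tool coordinates, whose origin is the TCP and whose axes are the flange's). Camera axes: x right, y down, z forward; pixel columns grow to the right and rows downward; lengths in mm; the calibration is good to about 2 mm. A picture is of the moment at which its call begins: read the wrist's pose just before it. camera_model takes no time and is no camera call.
- ctrl.finish_job(): hands the job in; it is judged then, once.
The state is a dict: "time_s": time; "joints": joint angles; "dq": joint speeds; "tau": joint torques, N m; "eef_pos": TCP position; "ee_rot": TCP orientation; "force": force on the tool from outside, world axes, zero at the start; "wrist_torque": the same for the moment, N m; "grip_width": opening from 0.0 (shut) to 1.0 (fully open); "grip_force": force on a finger pad.
Only numpy, scipy, OpenCV 4.12 (cv2) and the standard library are available. Lean on these libraries where they do the work, as an engineer would, in place of code of your own. Each camera call takes 0.05 s, during which the arm holds its last target. There are 200 camera calls.

## Task

Open the terminal box with the orange cover: press its yellow snap tab fully in, then push the released cover by its lug along the rails, off its seat, until it lies flat on the landing deck against the end stop and the terminals are uncovered. Push only, do not lift or tip the cover, and leave the box with the blue cover and everything else on the bench as they are.

Things in the scene. Friction and masses are not known exactly. Their poses are not given: they have to be found in the camera images.
- orange_box: grey terminal box with orange cover (the one to open), screwed down, 176 (x) x 80 mm (ears 112). Origin: centre of underside. +x: the way the cover slides off, from the seat (x -80 to -12 mm) onto a level landing deck (to +85), both 30 mm high. Side walls 38 mm high guide it; lips (42.5 mm high, 58 mm apart) hold it on the seat. End stop 38 mm high; cover origin there x = +50 mm
- orange_tab (a joint): travel in m of the yellow snap tab of the box with the orange cover: 0 = standing out, blocking the cover; 0.011 = fully in. It moves straight down, takes about 5 N, and stays where it is left. It lets the cover pass from 0.009 on
- orange_tab_top (a point): centre of the flat 34 x 34 mm top of that yellow tab, moves with it; 42 mm above the bench when out, 31 mm fully in, at x = 8.5 mm of the box. The orange cover (top 38 mm high) begins 2 mm behind the tab (-x), so press on its middle or front half. The deck round it is 30 mm high
- orange_cover: orange plastic cover, loose, 70 (x) x 66 mm (y), plate top 8 mm above its underside, about 60 g; axes as the box. Origin: centre of its underside, at x = -46, y = 0, z = 30 mm of the box when seated; it can only slide along the box x axis
- orange_lug (a point): middle of the upright rear face of the push lug on the orange cover: face 44 mm wide (y), 38 to 51.5 mm above the bench, 2 mm in front of the cover origin, facing -x; the lug slopes down in front. Behind it the cover top is flat for 37 mm, at 38 mm above the bench
- blue_box: grey terminal box with blue cover (to be left alone), screwed down, 176 (x) x 80 mm (ears 112). Origin: centre of underside. +x: the way the cover slides off, from the seat (x -80 to -12 mm) onto a level landing deck (to +85), both 30 mm high. Side walls 38 mm high guide it; lips (42.5 mm high, 58 mm apart) hold it on the seat. End stop 38 mm high; cover origin there x = +50 mm
- blue_tab (a joint): travel in m of the yellow snap tab of the box with the blue cover: 0 = standing out, blocking the cover; 0.011 = fully in. It moves straight down, takes about 5 N, and stays where it is left. It lets the cover pass from 0.009 on
- blue_tab_top (a point): centre of the flat 34 x 34 mm top of that yellow tab, moves with it; 42 mm above the bench when out, 31 mm fully in, at x = 8.5 mm of the box. The blue cover (top 38 mm high) begins 2 mm behind the tab (-x), so press on its middle or front half. The deck round it is 30 mm high
- blue_cover: blue plastic cover, loose, 70 (x) x 66 mm (y), plate top 8 mm above its underside, about 60 g; axes as the box. Origin: centre of its underside, at x = -46, y = 0, z = 30 mm of the box when seated; it can only slide along the box x axis
- blue_lug (a point): middle of the upright rear face of the push lug on the blue cover: face 44 mm wide (y), 38 to 51.5 mm above the bench, 2 mm in front of the cover origin, facing -x; the lug slopes down in front. Behind it the cover top is flat for 37 mm, at 38 mm above the bench
- screwdriver: black-handled precision screwdriver, 147 mm long, 13 mm thick, lying between the two boxes, a bystander; origin at the centre of its underside
- tweezer: steel tweezers, 124 mm long, 8 mm high, lying at the left, a bystander; origin at the centre of its underside
- jar: white plastic jar, 60 mm across, 74 mm tall, at the left, a bystander; origin at the centre of its underside
- frame: opened phone with green circuit boards, 136 x 68 x 7 mm, lying at the right, a bystander; origin at the centre of its underside
- syringe: yellow flux syringe, 96 mm long, 21 mm thick, lying at the right, a bystander; origin at the centre of its underside
- pliers: small pliers with blue handles, 115 mm long, 9 mm high, lying at the right, a bystander; origin at the centre of its underside
There are look-alikes about, which are no part of the job. There is more than one size of the orange_cover; the job needs the larger.

How it is judged (in metres and radians):
On the way, in this order (a step that is already met when the one before it is completed fails the run):
1. the yellow tab of the orange-covered box is pressed in while the cover is still on its seat (value of joint orange_tab above 0.0075 m and x of orange_cover in the frame of orange_box below -0.036 m), for 0.1 s.
2. the fingers push the cover along, past half way (x of orange_cover in the frame of orange_box above -0.01 m and contact force between the fingers and orange_cover above 0.05 N), for 0.05 s.
At the end, for the whole second after the job is handed in: The orange cover lies still on the landing deck, within 8 mm of the end stop (origin over 42 mm in front of the box origin), at seat height within 4 mm, tilted under 0.06 rad; its tab is in over 7.5 mm; the blue cover is on its seat, the blue box's tab out (x of orange_cover in the frame of orange_box above 0.042 m and z of orange_cover in the frame of orange_box between 0.026 and 0.034 m and angle between orange_cover's own z axis and vertical below 0.06 rad and linear speed of orange_cover below 0.01 m/s and value of joint orange_tab above 0.0075 m and x of blue_cover in the frame of blue_box below -0.038 m and value of joint blue_tab below 0.003 m); the robot touches nothing.
It fails at once if the orange cover is lifted more than 8 mm or tipped more than 0.2 rad (z of orange_cover in the frame of orange_box above 0.038 m or angle between orange_cover's own z axis and vertical above 0.2 rad).
It fails at once if the box with the blue cover is worked: its tab pressed more than 3 mm or its cover moved more than 8 mm (value of joint blue_tab above 0.003 m or distance of blue_cover from where it was at the start of the episode above 0.008 m).
It fails at once if a bystander is moved more than 20 mm (distance of any of screwdriver, tweezer, jar, frame, syringe, pliers from where it was at the start of the episode above 0.02 m).
It also fails if it takes over 48 s, if anything falls off the work surface, if the arm or the gripper's body presses on something with over 40 N, if the wrist force passes 120 N, or if a joint passes its speed limit or range.

## Working session

There is one attempt and no reset: what is moved stays moved. The work goes in short steps, Python scripts to look and compute and a tool call to move; the robot and the scene stay as the last step left them, time stands still between calls to the robot, and variables do not carry over. Pictures are saved under pics/ and viewed, at most 10 in all, crops included, and the job is handed in when it is done.

Besides the shell and the picture viewer there is one more tool, called after ">>>" as name([rows], argument=value, ...), one row to a line, values as JSON. servo_tool: Moves the arm, as the interface text tells. Its arguments: {"type":"object","properties":{"deltas":{"type":"array"},"squeeze":{"type":"number"}},"required":["deltas"]}

```bash
mkdir -p pics; python3 - <<'E'
from rig import telemetry, optics, ctrl
import cv2
for n in("scene","top"):
    cv2.imwrite(f"pics/{n}0.png",optics.capture(n)); m=optics.camera_model(n); print(n,m)
print(optics.camera_model("wrist")); s=telemetry.sense(); print(s["time_s"],s["eef_pos"],s["ee_rot"],s["grip_width"])
E
```

```text
scene {'vfov': 48.58854902594287, 'cx': 318.46077801137164, 'cy': 198.06253633639685, 'R': array([[ 0.47828799, -0.87818726,  0.0052661 ],
       [-0.45909015, -0.25513757, -0.85096478],
       [ 0.74865001,  0.40458862, -0.52519636]]), 't': array([-255.88214175,  267.3515451 , 1363.954045  ])}
top {'vfov': 57.52793740466081, 'cx': 315.8477994779382, 'cy': 198.99984475646323, 'R': array([[ 0.02493259, -0.99953188,  0.01773092],
       [-0.98219599, -0.02779595, -0.18579136],
       [ 0.18619723, -0.01278298, -0.98242923]]), 't': array([ -76.67734147,  501.49130435, 1072.64124275])}
{'vfov': 61.65255697685347, 'cx': 314.43777059699534, 'cy': 203.2420198260304, 'mount': array([[-2.86965947e-04, -9.47416369e-01, -3.20003345e-01,
         8.19414638e+01],
       [ 9.99999959e-01, -2.65547867e-04, -1.10566155e-04,
        -2.48105590e-01],
       [ 1.97759798e-05, -3.20003363e-01,  9.47416406e-01,
        -1.72938506e+02],
       [ 0.00000000e+00,  0.00000000e+00,  0.00000000e+00,
         1.00000000e+00]])}
0.1 [185.20714469 490.9727749  200.67717764] [-2.22341508e-04  1.79413897e-01  9.83773506e-01 -5.41081578e-04] 1.0003505800632044
```

View pics/top0.png

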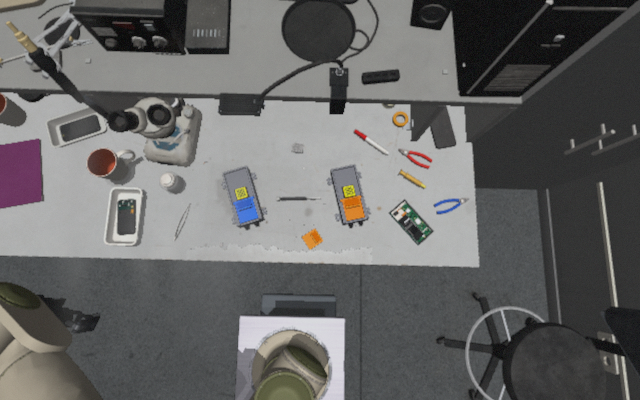

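View pics/scene0.png

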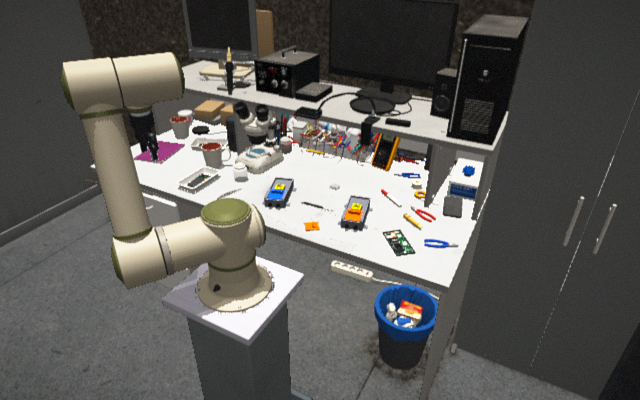

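Top view: the blue box is at (243,195). The orange-covered grey box is at (348,195), with its tab at (349,191) and its cover at (353,208). A loose, smaller orange plate lies at (313,239). The target is the cover seated in the box at (353,208), since it is the larger one and is on rails. I'll confirm that in an enlarged crop.

```bash
python3 - <<'E'
import cv2
a=cv2.imread("pics/top0.png")[155:255,290:390]
cv2.imwrite("pics/crop1.png",cv2.resize(a,(600,600),interpolation=cv2.INTER_CUBIC))
E
cat > h.py <<'E'
import numpy as np
from rig import telemetry, optics
from scipy.spatial.transform import Rotation as Ro
def cam(n,s=None):
    m=optics.camera_model(n); f=200/np.tan(np.radians(m["vfov"]/2))
    if "R" in m: R=np.array(m["R"]);return f,m["cx"],m["cy"],R,np.array(m["t"])
    M=np.array(m["mount"]); q=s["ee_rot"]; Rt=Ro.from_quat([q[1],q[2],q[3],q[0]]).as_matrix()
    Rc=Rt@M[:3,:3]; c=Rt@M[:3,3]+s["eef_pos"]; return f,m["cx"],m["cy"],Rc.T,-Rc.T@c
def unproj(n,px,z,s=None):
    f,cx,cy,R,t=cam(n,s); d=R.T@np.array([(px[0]-cx)/f,(px[1]-cy)/f,1]); c=-R.T@t
    return c+d*(z-c[2])/d[2]
def proj(n,X,s=None):
    f,cx,cy,R,t=cam(n,s); p=R@np.array(X,float)+t; return np.array([cx+f*p[0]/p[2],cy+f*p[1]/p[2]])
E
```

```text
(no output)
```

View pics/crop1.png

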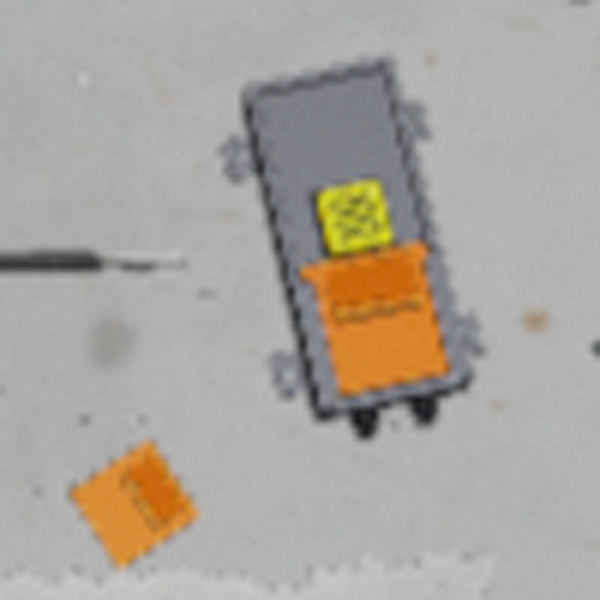

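The crop shows the seated cover with its lug ridge at crop (378,312), and the yellow tab at (356,216). The loose plate at (135,505) is smaller and is the look-alike. So the box at top (348,195) is the target.

```bash
python3 - <<'E'
from h import *
P=lambda u,v:(290+u/6-.4,155+v/6-.4)
tab=unproj("top",P(356,216),42); lug=unproj("top",P(378,312),45)
f1=unproj("top",P(246,90),38);f2=unproj("top",P(390,64),38);b1=unproj("top",P(318,415),36);b2=unproj("top",P(468,380),36)
print(tab,lug,np.linalg.norm((tab-lug)[:2])) # expect 52.5
for a,b in((lug,tab),((b1+b2)/2,(f1+f2)/2),(b2,f2),(b1,f1)): d=b-a; print(np.degrees(np.arctan2(d[1],d[0])),np.linalg.norm(d))
s=telemetry.sense();q=s["ee_rot"];print(Ro.from_quat([q[1],q[2],q[3],q[0]]).as_matrix().round(3))
E
```

```text
[ 533.91536589 -165.57685775   42.        ] [ 483.27634977 -176.95921749   45.        ] 51.90248613373413
12.668085488583653 51.98911488823852
13.56171178127187 173.28808685906066
13.919010376083682 171.6239649636292
13.21122456893524 174.95882050423646
[[-0.936  0.353 -0.001]
 [ 0.353  0.936 -0.001]
 [ 0.    -0.001 -1.   ]]
```

>>> servo_tool([
  [[0, 0, 0], [0, 0, -0.094], 0],
  [[0, 0, 0], [0, 0, -0.094], 0],
  [[0, 0, 0], [0, 0, -0.094], 0],
  [[0, 0, 0], [0, 0, -0.094], 0],
  [[-0.05, -0.2, 0], [0, 0, 0], 0],
  [[-0.05, -0.2, 0], [0, 0, 0], 0],
  [[-0.05, -0.2, 0], [0, 0, 0], 0],
  [[-0.05, -0.2, 0], [0, 0, 0], 0],
])

```text
time_s: 0.9
eef_pos: [261.0, 343.0, 200.9]
ee_rot: [-0.0, -0.115, 0.993, -0.0]
force: [1.8, -0.4, 0.2]
grip_width: 0.002
grip_force: 0.0
```

>>> servo_tool([
  [[-0.05, -0.2, 0], [0, 0, 0], 0],
  [[-0.05, -0.2, 0], [0, 0, 0], 0],
  [[-0.05, -0.2, 0], [0, 0, 0], 0],
  [[-0.05, -0.2, 0], [0, 0, 0], 0],
  [[-0.05, -0.2, 0], [0, 0, 0], 0],
  [[-0.05, -0.2, 0], [0, 0, 0], 0],
  [[-0.05, -0.2, 0], [0, 0, 0], 0],
  [[-0.05, -0.2, 0], [0, 0, 0], 0],
])

```text
time_s: 1.7
eef_pos: [411.9, 49.5, 201.1]
ee_rot: [-0.0, -0.115, 0.993, 0.0]
force: [0.9, 0.4, 0.4]
grip_width: -0.003
grip_force: 0.0
```

>>> servo_tool([
  [[-0.05, -0.2, 0.05], [0, 0, 0], 0],
  [[-0.05, -0.2, 0.05], [0, 0, 0], 0],
  [[-0.05, -0.2, 0.05], [0, 0, 0], 0],
  [[-0.05, -0.2, 0.05], [0, 0, 0], 0],
  [[-0.05, -0.2, 0.05], [0, 0, 0], 0],
  [[-0.05, -0.2, 0.05], [0, 0, 0], 0],
  [[0, 0, 0.05], [0, 0, 0], 0],
  [[0, 0, 0], [0, 0, 0], 0],
])

```text
time_s: 2.5
eef_pos: [523.7, -168.7, 129.2]
ee_rot: [-0.002, -0.114, 0.993, 0.001]
force: [0.1, -0.1, -0.6]
grip_width: 0.002
grip_force: 0.0
```

```bash
python3 - <<'E'
from h import *
import cv2,pickle
s=telemetry.sense(); im=optics.capture("wrist"); cv2.imwrite("pics/w1.png",im); pickle.dump(s,open("s1.pkl","wb"))
q=s["ee_rot"];print(s["time_s"],s["eef_pos"],s["joints"],s["force"],Ro.from_quat([q[1],q[2],q[3],q[0]]).as_matrix().round(3))
E
```

```text
2.5 [ 523.68918482 -168.74233698  129.24344243] [-5.24757466e-01  4.34628862e-01  1.51925432e+00  1.23039943e-04
  1.19175326e+00 -2.32435699e+00] [ 0.0869507  -0.0513331  -0.59793003] [[-0.974 -0.227 -0.003]
 [-0.227  0.974  0.002]
 [ 0.003  0.003 -1.   ]]
```

View pics/w1.png

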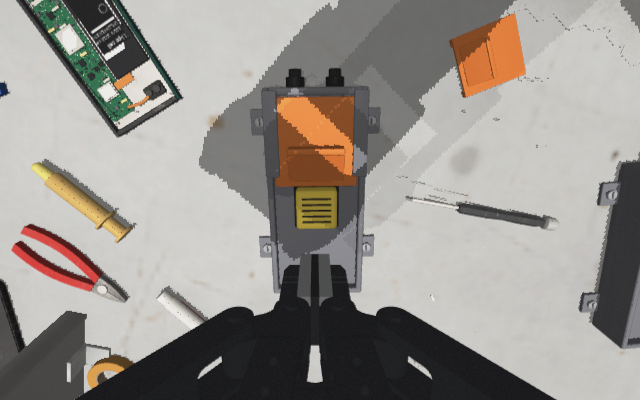

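The wrist view has the box aligned with the image, with image down being +x of the box. The tab centre is at (316,207), the lug's rear edge at (315,149), the cover's front edge at (316,185), and the fingertips at (315,258).

```bash
python3 - <<'E'
from h import *
import pickle
s=pickle.load(open("s1.pkl","rb"))
u=np.array([np.cos(np.radians(13.3)),np.sin(np.radians(13.3))]);v=np.array([-u[1],u[0]])
for n,p,z in(("tab",(316,207),42),("tabback",(316,187),42),("tabfront",(316,228),42),("lugtop",(315,149),51.5),("lugbase",(315,149),38),("tip",(315,258),129),("bl",(263,88),38),("br",(369,88),38),("fl",(274,290),38),("fr",(361,290),38),("coverL",(275,184),38),("coverR",(356,184),38)):
    X=unproj("wrist",p,z,s);d=(X-s["eef_pos"])[:2]; print(n,X.round(1),"u",round(d@u,1),"v",round(d@v,1))
E
```

```text
tab [ 531.9 -165.7   42. ] u 8.7 v 1.0
tabback [ 515.3 -169.6   42. ] u -8.3 v 1.1
tabfront [ 550.1 -161.5   42. ] u 27.4 v 1.0
lugtop [ 484.2 -177.8   51.5] u -40.5 v 0.3
lugbase [ 486.3 -177.2   38. ] u -38.3 v 0.4
tip [ 533.2 -166.7  129. ] u 9.7 v -0.2
bl [ 450.7 -225.3   38. ] u -84.0 v -38.3
br [ 432.8 -148.3   38. ] u -83.7 v 40.8
fl [ 619.8 -184.4   38. ] u 89.9 v -37.4
fr [ 602.  -107.2   38. ] u 90.3 v 41.9
coverL [ 521.5 -202.5   38. ] u -9.9 v -32.4
coverR [ 506.6 -138.1   38. ] u -9.6 v 33.8
```

>>> servo_tool([
  [[-0.065, 0.005, 0], [0, 0, 0], 0],
  [[0, 0, 0.15], [0, 0, 0], 0],
  [[0, 0, 0.15], [0, 0, 0], 0],
  [[0, 0, 0.1], [0, 0, 0], 0],
  [[0, 0, 0], [0, 0, 0], 0],
  [[0, 0, 0], [0, 0, 0], 0],
])

```text
time_s: 3.15
eef_pos: [537.5, -164.5, 52.5]
ee_rot: [0.001, -0.115, 0.993, -0.0]
force: [-0.5, 0.0, -0.0]
grip_width: 0.005
grip_force: 0.0
```

>>> servo_tool([
  [[0, 0, 0.02], [0, 0, 0], 0],
  [[0, 0, 0.02], [0, 0, 0], 0],
  [[0, 0, 0.015], [0, 0, 0], 0],
  [[0, 0, 0.015], [0, 0, 0], 0],
  [[0, 0, 0], [0, 0, 0], 0],
  [[0, 0, 0], [0, 0, 0], 0],
])

```text
time_s: 3.75
eef_pos: [537.1, -165.0, 37.2]
ee_rot: [-0.0, -0.115, 0.993, 0.0]
force: [-0.3, 0.3, -1.2]
grip_width: 0.001
grip_force: 0.0
```

>>> servo_tool([
  [[0, 0, 0.01], [0, 0, 0], 0],
  [[0, 0, 0.01], [0, 0, 0], 0],
  [[0, 0, 0.008], [0, 0, 0], 0],
  [[0, 0, 0], [0, 0, 0], 0],
])

```text
time_s: 4.15
eef_pos: [536.9, -164.9, 31.3]
ee_rot: [-0.0, -0.115, 0.993, 0.0]
force: [0.1, 0.6, 0.8]
grip_width: -0.002
grip_force: 0.0
```

>>> servo_tool([
  [[0, 0, 0.004], [0, 0, 0], 0],
  [[0, 0, 0.004], [0, 0, 0], 0],
  [[0, 0, 0], [0, 0, 0], 0],
  [[0, 0, 0], [0, 0, 0], 0],
])

```text
time_s: 4.55
eef_pos: [537.1, -164.9, 30.0]
ee_rot: [-0.0, -0.115, 0.993, 0.0]
force: [-0.0, -0.6, -0.6]
grip_width: 0.003
grip_force: 0.0
```

>>> servo_tool([
  [[0, 0, 0.005], [0, 0, 0], 0],
  [[0, 0, 0.005], [0, 0, 0], 0],
  [[0, 0, 0], [0, 0, 0], 0],
  [[0, 0, 0], [0, 0, 0], 0],
])

```text
time_s: 4.95
eef_pos: [537.1, -164.9, 28.0]
ee_rot: [-0.0, -0.115, 0.993, 0.0]
force: [-1.0, 0.2, -0.2]
grip_width: -0.0
grip_force: 0.0
```

```bash
python3 - <<'E'
from h import *
import cv2
s=telemetry.sense(); print(s["eef_pos"],s["force"],s["wrist_torque"],s["tau"])
im=optics.capture("wrist"); cv2.imwrite("pics/w2.png",im)
E
```

```text
[ 537.05527035 -164.91408159   27.95554937] [-0.95519991  0.24644274 -0.15845196] [0.0380369  0.00796112 0.029675  ] [-1.55574180e-03 -4.83990991e+01 -2.11949122e+01 -3.00456632e-04
 -1.32084660e-03  3.50292476e-05]
```

View pics/w2.png

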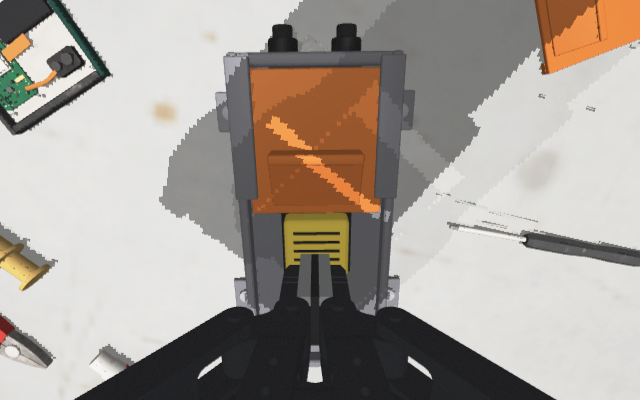

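```bash
python3 - <<'E'
from h import *
import cv2
im=cv2.imread("pics/w2.png")[195:325,230:400]
cv2.imwrite("pics/c2.png",cv2.resize(im,None,fx=4.5,fy=4.5,interpolation=cv2.INTER_CUBIC))
s=telemetry.sense(); u=np.array([.973,.230,0]);v=np.array([-.23,.973,0])
t=np.array([533,-165,0.])
for z in(31,42):
  for a,b in((-17,-17),(-17,17),(17,-17),(17,17)): print(z,a,b,proj("wrist",t+a*u+b*v+[0,0,z],s).round())
for a in(-11,11): print("tip",proj("wrist",s["eef_pos"]+a*u,s))
E
```

```text
31 -17 -17 [285. 210.]
31 -17 17 [348. 210.]
31 17 -17 [287. 266.]
31 17 17 [347. 266.]
42 -17 -17 [283. 217.]
42 -17 17 [350. 217.]
42 17 -17 [285. 276.]
42 17 17 [348. 276.]
tip [315.20114113 224.92032947]
tip [315.27213339 260.20157233]
```

View pics/c2.png

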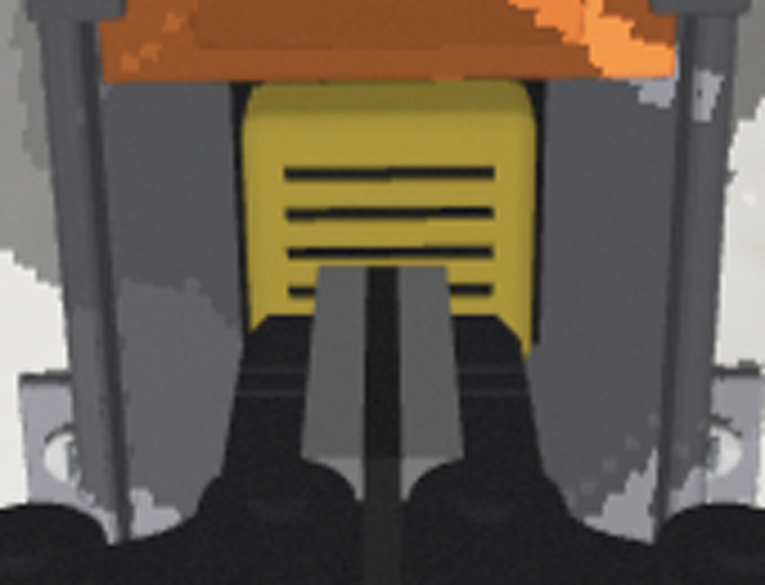

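There's no contact force at TCP z=28, and the tab's rear wall still shows as a lighter strip at crop rows 82–110. So the tab still looks out and the fingertips sit higher than the nominal TCP. I'll go on down in small guarded steps until the force shows contact.

>>> servo_tool([
  [[0, 0, 0.008], [0, 0, 0], 0],
  [[0, 0, 0], [0, 0, 0], 0],
])

```text
time_s: 5.2
eef_pos: [537.0, -164.9, 26.2]
ee_rot: [-0.0, -0.115, 0.993, 0.0]
force: [0.3, 0.3, 0.2]
grip_width: 0.002
grip_force: 0.0
```

```bash
python3 - <<'E'
from h import *
import cv2
s=telemetry.sense(); print(s)
im=optics.capture("scene"); p=proj("scene",s["eef_pos"]);print(p)
x,y=p.astype(int); c=im[y-70:y+30,x-65:x+65]; cv2.imwrite("pics/sc2.png",cv2.resize(c,None,fx=6,fy=6,interpolation=cv2.INTER_CUBIC))
E
```

```text
{'time_s': 5.2, 'joints': array([-5.06448828e-01,  5.85673830e-01,  1.58132522e+00, -9.64497328e-06,
        9.74878980e-01, -2.30706082e+00]), 'dq': array([ 0.00178438, -0.00108497,  0.00031802, -0.00039414,  0.00405609,
       -0.00128691]), 'tau': array([-7.24660276e-03, -4.85969639e+01, -2.12558842e+01,  1.92946757e-06,
       -3.61110410e-02, -7.33391204e-06]), 'eef_pos': array([ 536.97735687, -164.87254194,   26.18338326]), 'ee_rot': array([-1.18343562e-04, -1.14657816e-01,  9.93405036e-01,  7.98208736e-05]), 'force': array([0.33556644, 0.30437193, 0.17034663]), 'wrist_torque': array([-0.02253177, -0.00452268,  0.00204339]), 'grip_force': 0.0, 'grip_width': 0.002034720241663887}
[356.80683262 208.73889436]
```

View pics/sc2.png

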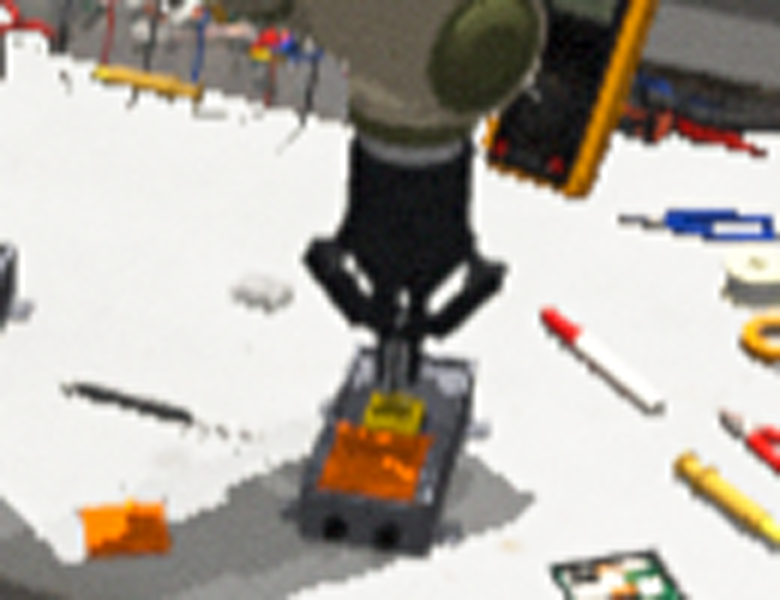

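The scene crop shows the fingertips ending about 5 px (roughly 20 mm) above where the TCP projects. So the real tips are still above the tab. I'll keep going down and watch the force.

>>> servo_tool([
  [[0, 0, 0.008], [0, 0, 0], 0],
  [[0, 0, 0.008], [0, 0, 0], 0],
  [[0, 0, 0], [0, 0, 0], 0],
])

```text
time_s: 5.55
eef_pos: [536.9, -164.9, 22.9]
ee_rot: [-0.0, -0.115, 0.993, 0.0]
force: [-0.7, -0.1, -0.4]
grip_width: -0.002
grip_force: 0.0
```

>>> servo_tool([
  [[0, 0, 0.008], [0, 0, 0], 0],
  [[0, 0, 0.008], [0, 0, 0], 0],
  [[0, 0, 0], [0, 0, 0], 0],
])

```text
time_s: 5.85
eef_pos: [536.9, -164.9, 19.7]
ee_rot: [-0.0, -0.115, 0.993, 0.0]
force: [-0.5, -0.7, -0.8]
grip_width: 0.001
grip_force: 0.0
```

>>> servo_tool([
  [[0, 0, 0.008], [0, 0, 0], 0],
  [[0, 0, 0.008], [0, 0, 0], 0],
  [[0, 0, 0], [0, 0, 0], 0],
])

```text
time_s: 6.15
eef_pos: [536.9, -164.9, 16.5]
ee_rot: [-0.0, -0.115, 0.993, 0.0]
force: [0.2, 1.0, 0.2]
grip_width: 0.002
grip_force: 0.0
```

>>> servo_tool([
  [[0, 0, 0.008], [0, 0, 0], 0],
  [[0, 0, 0.008], [0, 0, 0], 0],
  [[0, 0, 0], [0, 0, 0], 0],
])

```text
time_s: 6.45
eef_pos: [536.9, -164.8, 13.3]
ee_rot: [-0.0, -0.115, 0.993, 0.0]
force: [0.1, 0.3, 0.2]
grip_width: 0.002
grip_force: 0.0
```

>>> servo_tool([
  [[0, 0, 0.008], [0, 0, 0], 0],
  [[0, 0, 0.008], [0, 0, 0], 0],
  [[0, 0, 0], [0, 0, 0], 0],
])

```text
time_s: 6.75
eef_pos: [537.2, -165.0, 10.5]
ee_rot: [0.0, -0.115, 0.993, -0.0]
force: [0.4, -0.9, 1.8]
grip_width: 0.001
grip_force: 1.0
```

```bash
python3 - <<'E'
from h import *
import cv2
s=telemetry.sense(); print(s["force"],s["wrist_torque"],s["tau"])
im=optics.capture("wrist"); c=im[180:330,225:405]; a=cv2.resize(c,None,fx=4,fy=4,interpolation=cv2.INTER_CUBIC)
cv2.imwrite("pics/w3.png",a)
t=np.array([533,-165,0.]);u=np.array([.973,.230,0]);v=np.array([-.23,.973,0])
for z in(31,42): print([((proj("wrist",t+a*u+b*v+[0,0,z],s)-[225,180])*4).round() for a,b in((-17,-17),(17,-17),(17,17))])
E
```

```text
[ 0.44741696 -0.90716081  1.8454583 ] [0.01905729 0.05961942 0.01612792] [-1.49322452e-02 -4.78343081e+01 -2.00705731e+01 -8.78592291e-04
 -2.92113132e-02  6.73610629e-06]
[array([230., 168.]), array([238., 410.]), array([499., 409.])]
[array([221., 203.]), array([231., 459.]), array([508., 458.])]
```

View pics/w3.png

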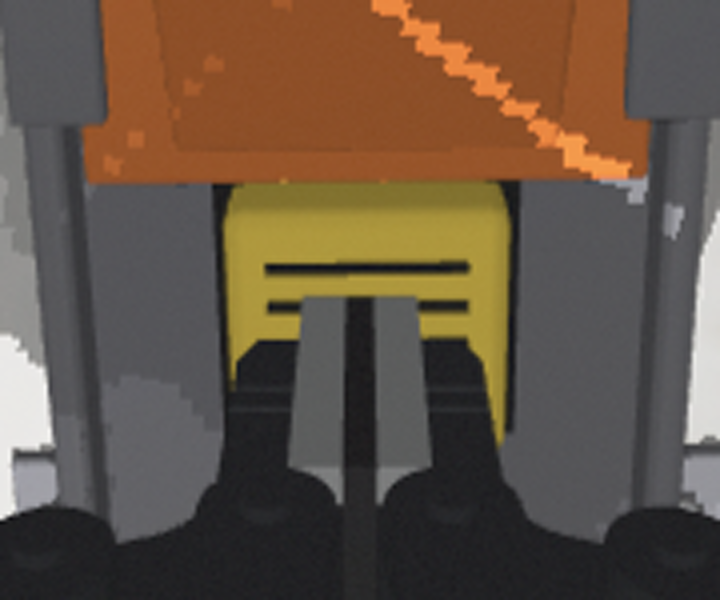

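Contact at last, with TCP z≈10.5 against the tab top at 42, so the tips sit about 31 mm behind the nominal TCP. The tip's rear edge covers the tab's second slot, so it is on the middle/front half as wanted. Now I'll press the 11 mm.

>>> servo_tool([
  [[0, 0, 0.01], [0, 0, 0], 0],
  [[0, 0, 0.01], [0, 0, 0], 0],
  [[0, 0, 0], [0, 0, 0], 0],
])

```text
time_s: 7.1
eef_pos: [537.1, -165.0, 6.3]
ee_rot: [0.0, -0.115, 0.993, -0.0]
force: [0.5, -0.1, 1.5]
grip_width: -0.0
grip_force: 0.7
```

>>> servo_tool([
  [[0, 0, 0.01], [0, 0, 0], 0],
  [[0, 0, 0.01], [0, 0, 0], 0],
  [[0, 0, 0], [0, 0, 0], 0],
])

```text
time_s: 7.4
eef_pos: [537.2, -165.0, 2.2]
ee_rot: [0.0, -0.115, 0.993, -0.0]
force: [0.8, 0.3, 0.8]
grip_width: -0.003
grip_force: 0.7
```

>>> servo_tool([
  [[0, 0, 0.008], [0, 0, 0], 0],
  [[0, 0, 0.007], [0, 0, 0], 0],
  [[0, 0, 0], [0, 0, 0], 0],
  [[0, 0, 0], [0, 0, 0], 0],
])

```text
time_s: 7.8
eef_pos: [537.2, -165.0, 0.8]
ee_rot: [0.0, -0.115, 0.993, -0.0]
force: [-6.0, 2.4, 17.6]
grip_width: -0.004
grip_force: 8.9
```

The tab is bottomed: TCP z=0.8 with 17 N, so the tip offset is about 30.2 mm. Next I'll lift, go behind the lug and check.

>>> servo_tool([
  [[0, 0, -0.1], [0, 0, 0], 0],
  [[0, 0, -0.1], [0, 0, 0], 0],
  [[0.12, 0, 0], [0, 0, 0], 0],
  [[0.12, 0, 0], [0, 0, 0], 0],
  [[0.122, 0, 0], [0, 0, 0], 0],
  [[0, 0, 0], [0, 0, 0], 0],
  [[0, 0, 0], [0, 0, 0], 0],
])

```text
time_s: 8.5
eef_pos: [466.6, -181.5, 39.3]
ee_rot: [0.0, -0.114, 0.993, 0.0]
force: [0.1, 0.6, 0.3]
grip_width: 0.001
grip_force: 0.0
```

```bash
python3 - <<'E'
from h import *
import cv2
s=telemetry.sense(); print(s["eef_pos"],s["force"])
im=optics.capture("wrist"); cv2.imwrite("pics/w4.png",im)
u=np.array([.973,.230,0])
for a in(-11,0,11): print(a,proj("wrist",s["eef_pos"]+a*u+[0,0,30.2],s).round(1))
tab=np.array([532.5,-165.5,0]); lug=tab-52.5*u; print("lug",lug,[proj("wrist",lug+[0,0,z],s).round() for z in(38,51.5)],"tab in/out",[[proj("wrist",tab+e*u+[0,0,z],s).round() for e in(-17,17)] for z in(31,42)])
E
```

```text
[ 466.6243653  -181.53412393   39.31280531] [0.11141274 0.57111395 0.29579645]
-11 [315.3 249.3]
0 [315.4 270. ]
11 [315.4 289.7]
lug [ 481.4175 -177.575     0.    ] [array([316., 266.]), array([316., 278.])] tab in/out [[array([316., 310.]), array([316., 352.])], [array([316., 321.]), array([316., 365.])]]
```

View pics/w4.png

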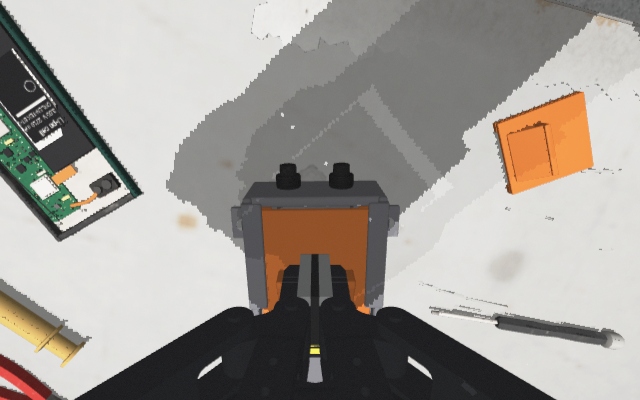

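The lug face lies at rows 266–283, where it was predicted. It is about 15 mm ahead of the finger centre, so the gap is about 5 mm. I'll back off 4 mm more, descend to tip height ≈40.5, then push.

>>> servo_tool([
  [[0.02, 0, 0.04], [0, 0, 0], 0],
  [[0, 0, 0.04], [0, 0, 0], 0],
  [[0, 0, 0.04], [0, 0, 0], 0],
  [[0, 0, 0.015], [0, 0, 0], 0],
  [[0, 0, 0.008], [0, 0, 0], 0],
  [[0, 0, 0], [0, 0, 0], 0],
  [[0, 0, 0], [0, 0, 0], 0],
])

```text
time_s: 9.25
eef_pos: [462.8, -182.4, 11.0]
ee_rot: [0.0, -0.115, 0.993, -0.0]
force: [0.2, -0.3, 0.1]
grip_width: 0.001
grip_force: 0.0
```

>>> servo_tool([
  [[-0.02, 0, 0], [0, 0, 0], 0],
  [[-0.02, 0, 0], [0, 0, 0], 0],
  [[-0.02, 0, 0], [0, 0, 0], 0],
  [[-0.02, 0, 0], [0, 0, 0], 0],
  [[-0.02, 0, 0], [0, 0, 0], 0],
  [[0, 0, 0], [0, 0, 0], 0],
])

```text
time_s: 9.85
eef_pos: [482.7, -177.7, 10.8]
ee_rot: [0.0, -0.115, 0.993, -0.0]
force: [-0.6, 0.1, 0.7]
grip_width: -0.003
grip_force: 0.0
```

>>> servo_tool([
  [[-0.02, 0, 0], [0, 0, 0], 0],
  [[-0.02, 0, 0], [0, 0, 0], 0],
  [[-0.02, 0, 0], [0, 0, 0], 0],
  [[-0.02, 0, 0], [0, 0, 0], 0],
  [[-0.02, 0, 0], [0, 0, 0], 0],
  [[0, 0, 0], [0, 0, 0], 0],
])

```text
time_s: 10.45
eef_pos: [502.1, -173.1, 10.8]
ee_rot: [0.0, -0.115, 0.993, -0.0]
force: [-0.2, 0.3, 0.2]
grip_width: -0.001
grip_force: 0.0
```

```bash
cat > m.py <<'E'
from h import *
import cv2
s=telemetry.sense(); u=np.array([.973,.230,0]); lug0=np.array([481.4,-177.6,0])
im=optics.capture("wrist"); h=cv2.cvtColor(im,cv2.COLOR_BGR2HSV)
o=cv2.inRange(h,(5,120,60),(18,255,255))
p0=proj("wrist",lug0,s); 
col=[r for r in range(400) if o[r,290:340].mean()>128]
print(s["eef_pos"],s["force"],"rows",col[:1],col[-1:], "tcp u from lug0",(s["eef_pos"]-lug0)@u)
if col: X=unproj("wrist",(315,col[0]),38,s); print("rear edge u rel lug0",(X-lug0)@u, "-> cover x", (X-lug0)@u+35-44-2)
yel=cv2.inRange(h,(22,100,60),(34,255,255)); print("yellow px",(yel[:,270:360]>0).sum())
t=optics.capture("top"); ht=cv2.cvtColor(t,cv2.COLOR_BGR2HSV); ot=cv2.inRange(ht,(5,150,100),(18,255,255))
r,c=np.nonzero(ot[155:228,325:385]); print("top orange centre",c.mean()+325 if len(c) else 0,r.mean()+155 if len(r) else 0,len(r))
E
python3 m.py
```

```text
[ 502.13988742 -173.12737372   10.82078003] [-0.23505716  0.34612924  0.23309034] rows [216] [253] tcp u from lug0 21.20861450078102
rear edge u rel lug0 -5.453911183086422 -> cover x -16.453911183086422
yellow px 0
top orange centre 0 0 0
```

The cover is moving: its origin is at x≈−14 mm, and the finger centre is 10.3 mm behind the lug. About 64 mm remain.

>>> servo_tool([
  [[-0.03, 0, 0], [0, 0, 0], 0],
  [[-0.03, 0, 0], [0, 0, 0], 0],
  [[-0.03, 0, 0], [0, 0, 0], 0],
  [[-0.03, 0, 0], [0, 0, 0], 0],
  [[-0.03, 0, 0], [0, 0, 0], 0],
  [[-0.03, 0, 0], [0, 0, 0], 0],
  [[-0.03, 0, 0], [0, 0, 0], 0],
  [[0, 0, 0], [0, 0, 0], 0],
])

```text
time_s: 11.35
eef_pos: [543.3, -163.4, 10.8]
ee_rot: [0.0, -0.115, 0.993, -0.0]
force: [0.3, -0.3, -0.3]
grip_width: -0.001
grip_force: 0.0
```

>>> servo_tool([
  [[-0.02, 0, 0], [0, 0, 0], 0],
  [[-0.02, 0, 0], [0, 0, 0], 0],
  [[-0.02, 0, 0], [0, 0, 0], 0],
  [[-0.015, 0, 0], [0, 0, 0], 0],
  [[0, 0, 0], [0, 0, 0], 0],
  [[0, 0, 0], [0, 0, 0], 0],
])

```text
time_s: 11.95
eef_pos: [557.2, -160.2, 10.8]
ee_rot: [0.0, -0.115, 0.993, -0.0]
force: [0.7, 0.6, -0.3]
grip_width: 0.002
grip_force: 0.0
```

```bash
python3 m.py
```

```text
[ 557.15928398 -160.22365046   10.80014668] [ 0.74433574  0.61326539 -0.27815313] rows [217] [253] tcp u from lug0 77.71034370364069
rear edge u rel lug0 51.548027712399495 -> cover x 40.54802771239949
yellow px 1843
top orange centre 0 0 0
```

Cover x≈42. I'll creep on to the end stop.

>>> servo_tool([
  [[-0.01, 0, 0], [0, 0, 0], 0],
  [[-0.01, 0, 0], [0, 0, 0], 0],
  [[-0.005, 0, 0], [0, 0, 0], 0],
  [[0, 0, 0], [0, 0, 0], 0],
])

```text
time_s: 12.45
eef_pos: [562.2, -159.0, 10.8]
ee_rot: [0.0, -0.115, 0.993, -0.0]
force: [-0.5, 0.7, 0.3]
grip_width: -0.002
grip_force: 0.0
```

>>> servo_tool([
  [[-0.007, 0, 0], [0, 0, 0], 0],
  [[0, 0, 0], [0, 0, 0], 0],
])

```text
time_s: 12.65
eef_pos: [563.5, -158.8, 10.8]
ee_rot: [0.0, -0.115, 0.993, -0.0]
force: [0.6, 0.1, 0.1]
grip_width: -0.004
grip_force: 0.0
```

>>> servo_tool([
  [[-0.006, 0, 0], [0, 0, 0], 0],
  [[0, 0, 0], [0, 0, 0], 0],
])

```text
time_s: 12.85
eef_pos: [564.7, -158.5, 10.8]
ee_rot: [0.0, -0.115, 0.993, -0.0]
force: [-0.4, 0.7, -0.4]
grip_width: 0.001
grip_force: 0.0
```

>>> servo_tool([
  [[-0.005, 0, 0], [0, 0, 0], 0],
  [[0, 0, 0], [0, 0, 0], 0],
])

```text
time_s: 13.05
eef_pos: [565.6, -158.3, 10.8]
ee_rot: [0.0, -0.115, 0.993, -0.0]
force: [0.0, -0.1, 0.6]
grip_width: 0.001
grip_force: 0.0
```

>>> servo_tool([
  [[-0.006, 0, 0], [0, 0, 0], 0],
  [[0, 0, 0], [0, 0, 0], 0],
])

```text
time_s: 13.25
eef_pos: [566.2, -158.2, 10.8]
ee_rot: [-0.001, -0.115, 0.993, -0.0]
force: [-4.4, -2.4, 0.7]
grip_width: -0.002
grip_force: 2.2
```

```bash
python3 m.py
```

```text
[ 566.24608084 -158.2368015    10.75432723] [-4.44898749 -2.41907921  0.69506645] rows [216] [253] tcp u from lug0 87.00877231334476
rear edge u rel lug0 60.38112164298405 -> cover x 49.381121642984056
yellow px 2849
top orange centre 0 0 0
```

End stop reached: 5 N and cover x≈50. I'll back off, lift clear, and take a last look.

>>> servo_tool([
  [[0.02, 0, 0], [0, 0, 0], 0],
  [[0.03, 0, 0], [0, 0, 0], 0],
  [[0, 0, -0.15], [0, 0, 0], 0],
  [[0, 0, -0.2], [0, 0, 0], 0],
  [[0, 0, -0.2], [0, 0, 0], 0],
  [[0.15, 0, 0], [0, 0, 0], 0],
  [[0.15, 0, 0], [0, 0, 0], 0],
  [[0, 0, 0], [0, 0, 0], 0],
])

```text
time_s: 14.15
eef_pos: [496.2, -174.2, 121.1]
ee_rot: [-0.0, -0.114, 0.993, 0.0]
force: [0.6, -0.5, 0.9]
grip_width: -0.002
grip_force: 0.0
```

```bash
python3 - <<'E'
from h import *
import cv2
s=telemetry.sense(); print(s["time_s"],s["eef_pos"],s["force"]); cv2.imwrite("pics/w5.png",optics.capture("wrist"))
u=np.array([.973,.230,0]); tab=np.array([532.5,-165.5,0])
for x in(50-35,85): print(x,proj("wrist",tab+(x-8.5)*u+[0,0,38],s).round(1))
E
```

```text
14.15 [ 496.19914281 -174.20115314  121.05291527] [ 0.56227684 -0.4806131   0.88321989]
15 [315.3 247.6]
85 [315.6 317.2]
```

View pics/w5.png

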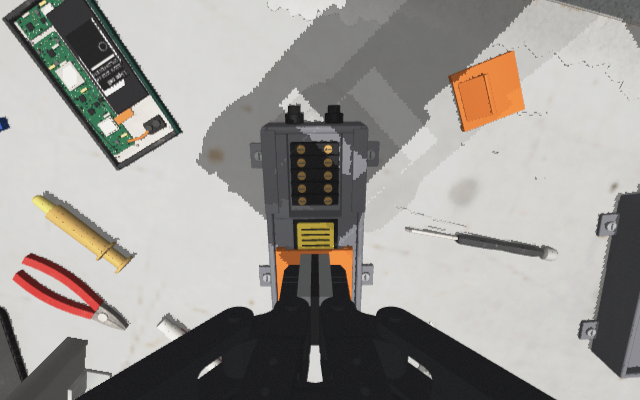

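The terminals are uncovered at (315,175), and the tab is pressed in at (315,235). The cover's rear edge is at row 248, and 247.6 was predicted for the end-stop position. Nothing is touching.

```bash
python3 -c "
from rig import ctrl
print(ctrl.finish_job())"
```

```text
the job is handed in; nothing more can be done
None
```

The orange box is open: I pressed the tab fully in and pushed the cover along the rails to the end stop, which uncovered the terminals. I never worked on the blue box or touched the other objects, and I handed the job in after about 14 s; the hand-in returned no verdict.

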